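# Slide the mould tray over the lip of the curing plate and start it

### The arm

A 6-joint arm with a two-finger parallel gripper is mounted at the origin on the work surface. World frame = base frame: x ahead of the robot, y to its left, z up, the work surface at z = 0. Lengths are in m, angles in rad, forces in N, time in s.
With the tool pointing down it reaches from about 0.325 to 0.85 m from the base axis. Payload 4.4 kg.
Tool frame: the origin (TCP) lies midway between the tips of the shut fingers; the grasp point (between the pads) lies 19 mm behind it; z points along the fingers, y is the line along which they close (so a half turn about z gives the same grasp; the last joint's range is limited). The gripper opens to 94 mm and grips with 3 to 60 N. Pads are 16 mm wide; open, the fingers measure 119 mm over their backs; the gripper's body (75 mm by 177 mm) begins 78 mm behind the grasp point.
Start: joints at [1.024, 0.207, 1.542, -0, 1.393, -0.15], TCP at [0.222, 0.53, 0.205] pointing down, gripper open.
Joint ranges: [-2.73, 2.73], [-0.86, 2.22], [0.23, 2.46], [-1.11, 4.25], [0.08, 2.63], [-2.82, 2.82]. Speed limits (rad/s): [2.79, 2.79, 3.14, 3.14, 3.14, 3.14].

### API

Orientations are given as a unit quaternion [w, x, y, z].
In Python, from plant import arm, cams, workorder gives the robot as it stands. The module is installed in compiled form; this text tells all that it offers.
- The arm moves only by the shell command python3 -m jog 'ROWS'. ROWS is JSON, a list that holds one entry, the list of rows, each a list of 7 numbers: the turn, a rotation vector about the tool's x, y, z in rad, then the shift along the tool's x, y, z in mm, then the finger opening in mm, from 0 to 94. In form: [[[ax, ay, az, tx, ty, tz, gripper], ...]]. A call has 1 to 20 rows; each row is the pose to reach, as a shift and turn from the pose commanded when the call began, along the tool's axes at that moment; what a row does not reach only later rows make up. A row lasts 1/10 s, in which the tool goes at most 50 mm and 8.59 degrees, less where a joint would pass 70% of its speed; a pose out of reach is approached as far as the arm can. A call with a gripper value outside its range is refused whole. The fingers move at their own pace and stop on an object; the grip force is fixed at half the most. Time passes only in rows, so rows that repeat a pose let the fingers close. It gives the time, the measured TCP pose, the force, the opening and the grip force at its end, in the units of the state.
- arm.get_state(): the state, without advancing time (a new reading comes with each control period).
- cams.read_camera(name): name is "side" or "top"; returns a dict with "frame" (420x560x3 uint8, blue, green, red), "mtx" (3x3 intrinsics, pixels), "origin" and "rotation" of the camera in the world. Camera axes: x right, y down, z forward; pixel columns grow to the right and rows downward; lengths in m; the calibration is good to about 2 mm. A picture is of the moment at which its call begins. There is no depth.
- workorder.sign_off(): hands the job in; it is judged then, once.
The state is a dict: "t": time; "joint_pos": joint angles; "qd": joint speeds; "joint_efforts": joint torques, N m; "tool_pos": TCP position; "tool_rot": TCP orientation; "contact_force": force on the tool from outside, world axes, zero at the start; "ft_torque": the same for the moment, N m; "gripper_width": opening from 0.0 (shut) to 1.0 (fully open); "finger_force": force on a finger pad.
Only numpy, scipy, OpenCV 4.12 (cv2) and the standard library are available. Lean on these libraries where they do the work, as an engineer would, in place of code of your own. Each camera call takes 0.05 s, during which the arm holds its last target. There are 200 camera calls.

### The job

Slide the mould tray up the ramp of the curing plate and over its front lip, push it back against the sprung stop and ease its rear down so that it drops behind the lip and sits level and locked in its seat. Keep it about level and never lift it to carry it, and push gently without ramming. Then press the start button fully down and let go, leaving everything else on the table where it is.

Things in the scene. Friction and masses are not known exactly. Their poses are not given: they have to be found in the camera images.
- plate: Housing of a curing plate for resin moulds, fixed to the table: a white control deck, 32 mm tall (x = 100 to 180 mm), and two slotted grey side plates, 18 mm tall, y = +-74 mm, x = -70 to 100 mm. A black power brick, 26 mm tall, lies at x = 175, y = -155 mm. The side plates carry the bed, in which the tray belongs. Origin on the table top; z up, x the way a tray is pushed in, y to the left of that.
- seat (a point): Where the middle of the bed's seat would be with the bed clamped at mid-slot: a fixed point of the housing, 3 mm above its origin (the seat's height). The bed is set by hand and clamped anywhere up to 14 mm before or behind this along the plate's x; it does not move. All bed sizes below are from the real middle of the seat, to be seen or felt: a tray sits locked with its origin there, level.
- lip (a point): Top inner edge of the bed's lip with the bed at mid-slot (a fixed point of the housing; the real edge lies up to 14 mm off along x): 62 mm before the seat's middle, 10 mm above the table, 7 mm above the seat. The lip is 6 mm wide on top; a 20 degree ramp leads up to it from the table, 95 mm before the middle. A tray tipping over it lifts its rear edge to 17 mm above the table, then sinks to 10 mm.
- mouth (a point): Middle between the bed's side rails at their front, with the bed at mid-slot (fixed point of the housing, 20 mm up): 68 mm before the seat's middle. From there back the rails, 20 mm tall, are 114 mm apart inside (tray: 2 mm play each side); before it they flare out as guide wings of the same height to 105 mm before the middle, y = +-76 mm.
- stop (a point): Middle of the face of the sprung steel stop bar at the back of the bed, at rest, with the bed at mid-slot (fixed point of the housing): 59 mm behind the seat's middle, bar 96 mm wide, 4 to 24 mm above the table. Pushed in it gives back 4 N at once, 8.8 N at 3 mm, 11.2 N at its hard end, 4.5 mm. The tray clears the lip only with it 3 mm or more in; a locked tray keeps it 3 mm in.
- start (a joint): The start button's travel (m): 0 up, 0.005 fully down, springs back; fully down takes 5 N.
- start_top (a point): Centre of the top of the start button, a black round push button 24 mm across in a grey collar on the control deck of the plate.
- tray: Mould tray: open aluminium tray, outside 124 mm long (x), 110 wide (y), 32 tall, 0.3 to 0.65 kg, foot edges rounded (3 mm). Origin at the centre of its underside, x forward towards the plate. End walls 6 mm thick, side walls and floor 5 mm. Pale mould block with two cast coasters, part of it, fills x = -15 to 55 mm, 17 mm high; the floor behind it is free (41 mm).
- cup: Clear plastic cup, 68 mm across, 78 mm tall, origin at its foot. Leave alone.
- cap: White screw cap, 36 mm across, 14 mm tall. Leave alone.
- small_mould: Small empty rectangular mould, 66 x 46 x 14 mm. Leave alone.
- tweezers: Steel tweezers, 117 mm long, 8 mm tall, lying flat. Leave alone.
- case: Beige closed storage case, 115 x 78 x 45 mm. Leave alone.
- resin: White resin bottle, 48 mm across, 95 mm tall. Leave alone.
- scissors: Scissors with black handles lying flat, 165 mm long, 10 mm tall. Leave alone.
Mind the look-alikes: they are no part of the job. What is shaped like the tray but red is not meant.

How it is judged:
By the outcome, as a careful person would: the job done as asked, in the order asked, and still so for the second after the job is handed in, with the robot touching nothing.
It also fails if it takes over 70 s, if anything falls off the work surface, if the arm or the gripper's body presses on something with over 40 N, if the wrist force passes 120 N, or if a joint passes its speed limit or range.

## Working session

There is one attempt and no reset: what is moved stays moved. The work goes in short steps, Python scripts to look and compute and a shell command to move; the robot and the scene stay as the last step left them, time stands still between calls to the robot, and variables do not carry over. Pictures are saved under pics/ and viewed, at most 10 in all, crops included, and the job is handed in when it is done.

```bash
mkdir -p pics
cat > h.py <<'E'
import cv2, numpy as np
from plant import arm, cams, workorder
def snap(n,f):
    c=cams.read_camera(n); cv2.imwrite('pics/'+f,c['frame']); return c
def ray(c,u,v,z):
    d=np.array(c['rotation'])@np.linalg.inv(c['mtx'])@np.array([u,v,1.]); o=np.array(c['origin'])
    return o+d*(z-o[2])/d[2]
def proj(c,p):
    q=np.array(c['mtx'])@(np.array(c['rotation']).T@(np.array(p)-np.array(c['origin']))); return q[:2]/q[2]
E
python3 - <<'E'
from h import *
import pickle
for n in('top','side'):
    c=snap(n,n+'0.png'); pickle.dump(c,open(n+'0.pkl','wb')); print(n,np.round(c['mtx'],1).tolist(),np.round(c['origin'],3),np.round(c['rotation'],3).tolist())
s=arm.get_state(); print(s['tool_pos'],s['tool_rot'],s['contact_force'],s['t'])
E
```

```text
top [[431.7, 0.0, 276.8], [0.0, 431.7, 202.5], [0.0, 0.0, 1.0]] [0.382 0.016 1.156] [0.07, -0.697, 0.711, -0.068]
side [[418.2, 0.0, 280.6], [0.0, 418.2, 211.4], [0.0, 0.0, 1.0]] [-0.068 -0.72   0.632] [-0.462, 0.805, -0.321, 0.19]
[0.22185898 0.52971146 0.20441689] [-3.50607919e-04  1.97103310e-01  9.80382216e-01 -9.34048788e-04] [ 0.27256124 -0.75661229  0.26987317] 0.1
```

View pics/top0.png

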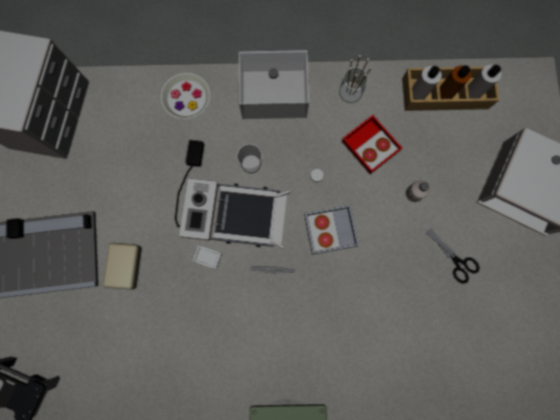

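View pics/side0.png

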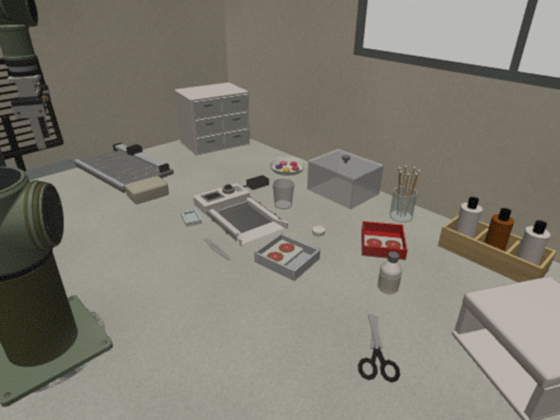

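The top view shows the plate around (235,213) with its entry facing right, and the grey tray at (330,230) with its free floor at the right (rear). The red look-alike is at (372,145). `rotation` is a quaternion, so I'll fix the helper and look at an enlarged crop.

```bash
sed -i 's/^from plant/from scipy.spatial.transform import Rotation as R\nfrom plant/; s/np.array(c\[.rotation.\])/rm(c)/g' h.py
cat >> h.py <<'E'
def rm(c): q=c['rotation']; return R.from_quat([q[1],q[2],q[3],q[0]]).as_matrix()
E
python3 - <<'E'
from h import *
import pickle
c=pickle.load(open('top0.pkl','rb'))
f=c['frame'][170:265,170:365]
cv2.imwrite('pics/c1.png',cv2.convertScaleAbs(cv2.resize(f,None,fx=4,fy=4,interpolation=cv2.INTER_CUBIC),alpha=1.6))
print(ray(c,288,410,0))
# tray rough
for p in [(330,230)]: print(ray(c,*p,.03))
E
```

```text
[ 8.30281069e-02 -1.86509711e-05  0.00000000e+00]
[ 0.52829427 -0.12051789  0.03      ]
```

View pics/c1.png

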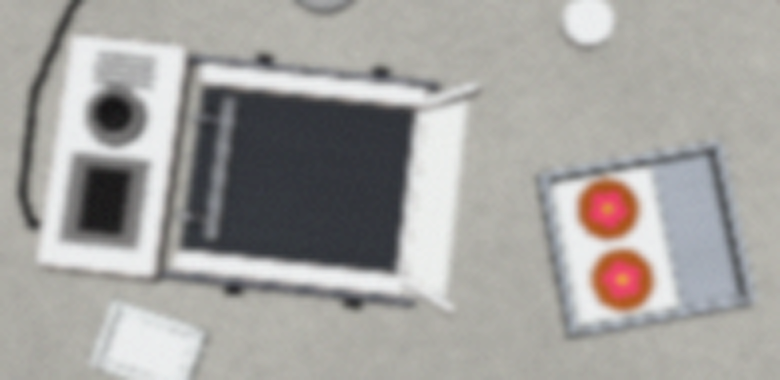

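Run:
```python
from h import *
import pickle
c=pickle.load(open('top0.pkl','rb'))
P=lambda x,y,z: ray(c,170+x/4,170+y/4,z)[:2]*1000
D=np.array([P(*p,.032) for p in[(72,37),(185,48),(155,277),(38,263)]]) # back-left, front-left, front-right, back-right
T=np.array([P(*p,.032) for p in[(537,175),(568,337),(748,303),(716,148)]]) # FL(+x world),FR?,...
print('deck',D.round(),'sides',np.linalg.norm(D-np.roll(D,-1,0),axis=1).round(1))
print('tray',T.round(),np.linalg.norm(T-np.roll(T,-1,0),axis=1).round(1),T.mean(0))
ax=((D[0]-D[1])+(D[3]-D[2])); yw=((D[0]-D[3])+(D[1]-D[2]))
print('plate yaw',np.degrees(np.arctan2(ax[1],ax[0])),np.degrees(np.arctan2(-yw[0],yw[1])))
tx=(T[0]-T[3])+(T[1]-T[2]); ty=(T[0]-T[1])+(T[3]-T[2])
print('tray yaw',np.degrees(np.arctan2(tx[1],tx[0])),np.degrees(np.arctan2(-ty[0],ty[1])))
a=np.arctan2(-yw[0],yw[1]) ; a=(a+np.arctan2(ax[1],ax[0]))/2
ex=np.array([np.cos(a),np.sin(a)]); ey=np.array([-ex[1],ex[0]])
O=D.mean(0)-140*ex
print('plate origin',O)
B=lambda p:((p-O)@ex,(p-O)@ey)
for n,p,z in[('lipL',(413,108),.010),('lipR',(398,270),.010),('ramp0L',(468,108),0),('ramp0R',(445,300),0),('wingL',(480,85),.02),('wingR',(452,308),.02),('btn',(115,114),.045),('stopL',(210,88),.02),('stopR',(190,245),.02),('railL in',(415,105),.02),('railR',(395,270),.02),('railLback',(200,66),.02),('railRback',(170,275),.02)]:
  q=P(*p,z); print(n,q.round(1),np.round(B(q),1))
print('tray in plate',np.round(B(T.mean(0)),1),'base',np.round(B(np.zeros(2)),1))
print('cap',P(588,20,.014))
```

```text
deck [[673. 255.]
 [664. 179.]
 [510. 197.]
 [521. 274.]] sides [ 76.5 154.6  77.5 153.2]
tray [[ 573.  -54.]
 [ 466.  -71.]
 [ 485. -189.]
 [ 588. -173.]] [108.1 119.3 104.  119.9] [ 527.99528625 -121.73835668]
plate yaw 82.57167223579218 -97.00844697331036
tray yaw 98.50011399964065 -81.27764563814944
plate origin [452.96031639 243.75539871]
lipL [624.  27.] [ 197.  -193.6]
lipR [514.   38.9] [  86.3 -195.5]
ramp0L [625.4 -10.6] [ 203.  -230.6]
ramp0R [494.4   8. ] [  70.8 -228.7]
wingL [636.8 -18.6] [ 215.4 -237.1]
wingR [487.1   3.6] [  64.1 -233.9]
btn [616.7 222.6] [165.1  -0.4]
stopL [638.5 163.5] [194.2 -56.3]
stopR [532.3 176.2] [ 87.2 -57.1]
railL in [624.   25.5] [ 197.1 -195.1]
railR [512.9  40.7] [  85.  -193.9]
railLback [653.9 170.3] [208.6 -47.6]
railRback [512.6 189.2] [ 66.  -46.6]
tray in plate [ 120.4 -353.2] base [-418.7 -298.7]
cap [682.07707939 -93.54855789]
```

The plate's yaw is about 82.8° and its origin is near (574, 87) mm. The lip, ramp and wings put the bed about 7 mm behind mid-slot. The tray is at (528, -122), yaw 98.6°. I'll grip its rear wall, with the tool y axis along the tray's x, so I'm moving above it now.

```bash
python3 -m jog '[[[0,0,-0.546,-565,-533,85,40],[0,0,-0.546,-565,-533,85,40],[0,0,-0.546,-565,-533,85,40],[0,0,-0.546,-565,-533,85,40],[0,0,-0.546,-565,-533,85,40],[0,0,-0.546,-565,-533,85,40],[0,0,-0.546,-565,-533,85,40],[0,0,-0.546,-565,-533,85,40],[0,0,-0.546,-565,-533,85,40],[0,0,-0.546,-565,-533,85,40],[0,0,-0.546,-565,-533,85,40],[0,0,-0.546,-565,-533,85,40],[0,0,-0.546,-565,-533,85,40],[0,0,-0.546,-565,-533,85,40],[0,0,-0.546,-565,-533,85,40],[0,0,-0.546,-565,-533,85,40],[0,0,-0.546,-565,-533,85,40],[0,0,-0.546,-565,-533,85,40],[0,0,-0.546,-565,-533,85,40],[0,0,-0.546,-565,-533,85,40]]]'
cat >> h.py <<'E'
def tool():
    s=arm.get_state(); q=s['tool_rot']; M=R.from_quat([q[1],q[2],q[3],q[0]]).as_matrix(); return s,np.array(s['tool_pos'])*1000,M
A=np.radians(82.8); EX=np.array([np.cos(A),np.sin(A),0]); EY=np.array([-EX[1],EX[0],0]); O=np.array([574.5,87.3,0]); OFF=7
def rep():
    s,p,M=tool(); d=p-O; f=np.array(s['contact_force'])
    print('t%.1f'%s['t'],'p',p.round(1),'plate xy (seat)',(d@EX-OFF).round(1),(d@EY).round(1),'yawY %.1f'%np.degrees(np.arctan2(M[1,1],M[0,1])),'pitch %.1f'%np.degrees(np.arcsin(M[2,1])),'roll %.1f'%np.degrees(np.arcsin(M[2,0])),'F plate',(f@EX).round(1),(f@EY).round(1),f[2].round(1),'w %.3f'%s['gripper_width'])
E
python3 - <<'E'
from h import *
rep(); c=snap('side','s1.png')
f=c['frame'][180:290,200:340]; cv2.imwrite('pics/s1c.png',cv2.resize(f,None,fx=5,fy=5,interpolation=cv2.INTER_CUBIC))
E
```

```text
t: 2.1
tool_pos: [0.5368, -0.1781, 0.1205]
tool_rot: [-0.0, -0.075, 0.997, 0.0]
contact_force: [-0.1, -0.3, 0.8]
gripper_width: 0.425
finger_force: 0.0
t2.1 p [ 536.8 -178.1  120.5] plate xy (seat) -275.0 4.1 yawY 98.6 pitch 0.0 roll 0.0 F plate -0.3 0.0 0.8 w 0.425
```

View pics/s1c.png

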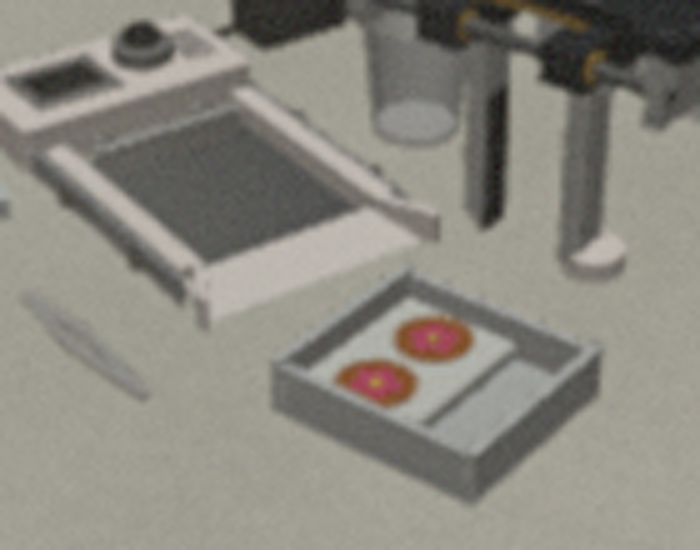

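The side view shows the tray with its front left corner at crop (275,370) and its rear wall top from (473,460) to (600,350). The fingers hang above it, and the scene matches the top view. I'll check the rear wall from this camera, then go down.

```bash
python3 - <<'E'
from h import *
c=cams.read_camera('side')
a,b=[ray(c,200+x/5,180+y/5,.032)[:2]*1000 for x,y in[(600,350),(473,462)]]
f=[ray(c,200+x/5,180+y/5,.032)[:2]*1000 for x,y in[(407,272),(273,370)]]
print('rear corners',a,b,np.linalg.norm(a-b),'front',f,'centre',(a+b+f[0]+f[1])/4,'rear mid',(a+b)/2)
E
python3 -m jog '[[[0,0,0,0,0,0,40],[0,0,0,0,0,30,40],[0,0,0,0,0,55,40],[0,0,0,0,0,70,40],[0,0,0,0,0,85,40],[0,0,0,0,0,95,40],[0,0,0,0,0,100,40],[0,0,0,0,0,104,40],[0,0,0,0,0,104,40]]]'; python3 -c "
from h import *
rep()"
```

```text
rear corners [ 592.01058792 -181.16337642] [ 483.22694683 -200.24984038] 110.4453424819705 front [array([570.69677156, -65.68095315]), array([462.87098511, -83.90992913])] centre [ 527.20132286 -132.75102477] rear mid [ 537.61876737 -190.7066084 ]
t: 3.1
tool_pos: [0.5375, -0.1798, 0.0165]
tool_rot: [0.0, -0.074, 0.997, -0.0]
contact_force: [-1.0, 0.1, 0.0]
gripper_width: 0.425
finger_force: 0.0
t3.1 p [ 537.5 -179.8   16.5] plate xy (seat) -276.6 3.2 yawY 98.5 pitch -0.0 roll -0.0 F plate -0.0 1.0 0.0 w 0.425
```

```bash
python3 -m jog '[[[0,0,0,0,0,0,30],[0,0,0,0,0,0,20],[0,0,0,0,0,0,12],[0,0,0,0,0,0,4],[0,0,0,0,0,0,0],[0,0,0,0,0,0,0],[0,0,0,0,0,0,0],[0,0,0,0,0,0,0]]]'
python3 - <<'E'
from h import *
rep(); c=cams.read_camera('side')
B=lambda p:np.round([(p*1000-O)@EX,(p*1000-O)@EY],1)
for n,p,z in[('lipfrontL(ramp foot) R',(418,242),0),('ramp foot L',(215,318),0),('rail mouth right top inner',(380,205),.02),('lip inner right',(350,212),.010),('lip in left',(208,265),.010),('wingtip R',(438,212),.02),('wingtip L',(205,300),.02),('deck FR top',(247,62),.032),('deck front L top',(28,132),.032),('btn',(140,35),.045),('cap',(597,250),.014)]:
  q=ray(c,200+p[0]/5,180+p[1]/5,z); print(n,(q*1000).round(0)[:2],B(q))
t=cams.read_camera('top'); cv2.imwrite('pics/t2.png',cv2.convertScaleAbs(cv2.resize(t['frame'][170:265,170:365],None,fx=4,fy=4,interpolation=cv2.INTER_CUBIC),alpha=1.6))
E
```

```text
t: 3.9
tool_pos: [0.5378, -0.1805, 0.0169]
tool_rot: [0.0, -0.075, 0.997, -0.001]
contact_force: [0.0, -3.9, 1.9]
gripper_width: 0.061
finger_force: 30.0
t3.9 p [ 537.8 -180.5   16.9] plate xy (seat) -277.3 2.9 yawY 98.6 pitch -0.1 roll -0.0 F plate -3.8 -0.5 1.9 w 0.061
lipfrontL(ramp foot) R [631. -13.] [-92.3 -68.2]
ramp foot L [499.   7.] [-89.6  64.6]
rail mouth right top inner [620.   7.] [-73.9 -55. ]
lip inner right [613.  25.] [-57.  -46.3]
lip in left [520.  37.] [-56.9  48.1]
wingtip R [638. -20.] [-98.8 -76.9]
wingtip L [488.  -0.] [-97.6  74.9]
deck FR top [662. 173.] [ 95.5 -76.3]
deck front L top [512. 191.] [95.2 75.3]
btn [621. 226.] [143.2 -28.6]
cap [ 681. -101.] [-173.4 -129.7]
```

View pics/t2.png

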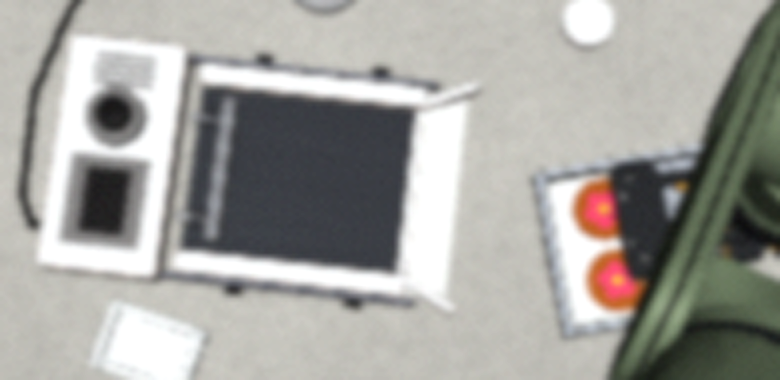

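The rear wall is gripped, with an opening of 5.7 mm for a 6 mm wall. The top view shows the tray's front corners at (534,172) and (565,335), so it has barely moved. Next I'll slide it to the entry line and turn it to the plate's yaw.

```bash
sed -i 's/OFF=7/OFF=6/' h.py; python3 -m jog '[[[0,0,0.03,-1.5,4,0,0],[0,0,0.06,-3,8.5,0,0],[0,0,0.09,-5,13,0,0],[0,0,0.12,-6.5,18,0,0],[0,0,0.15,-8,22,0,0],[0,0,0.18,-10,27,0,0],[0,0,0.21,-11.5,31,0,0],[0,0,0.24,-13,36,0,0],[0,0,0.276,-15,42.5,0,0],[0,0,0.276,-15,42.5,0,0],[0,0,0.276,-15,42.5,0,0]]]'
python3 - <<'E'
from h import *
rep(); t=cams.read_camera('top'); cv2.imwrite('pics/t3.png',cv2.convertScaleAbs(cv2.resize(t['frame'][170:265,170:365],None,fx=4,fy=4,interpolation=cv2.INTER_CUBIC),alpha=1.6))
E
```

```text
t: 5.1
tool_pos: [0.5455, -0.1348, 0.0168]
tool_rot: [-0.0, 0.063, 0.998, 0.001]
contact_force: [-2.6, -0.8, 5.7]
gripper_width: 0.062
finger_force: 30.0
t5.1 p [ 545.5 -134.8   16.8] plate xy (seat) -229.9 0.9 yawY 82.8 pitch 0.1 roll 0.1 F plate -1.2 2.4 5.7 w 0.062
```

View pics/t3.png

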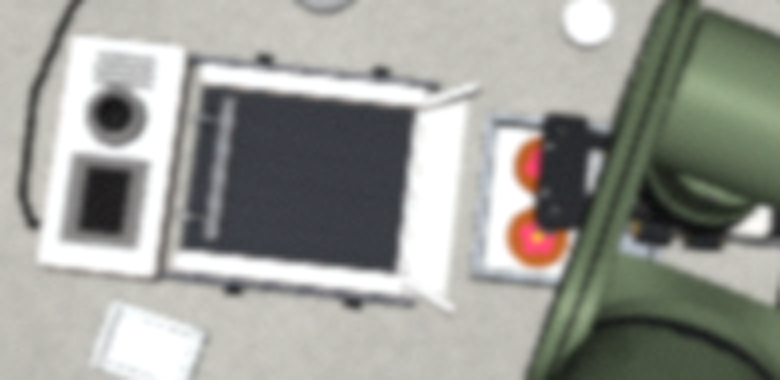

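```bash
cat > kin.py <<'E'
import numpy as np
# seat frame x (0=seat middle), z from table. pitch th (nose up +), pose by rear-bottom edge
def tcp(xr,zr,th,h=16.8):
    c,s=np.cos(th),np.sin(th); return xr+3*c-h*s, zr+3*s+h*c
if __name__=='__main__':
    x0,z0=tcp(-170-62,0,0)
    def show(n,xr,zr,th):
        x,z=tcp(xr,zr,th); print(n,'s%.0f'%(xr+62),'pitch %.1f rad %.3f'%(np.degrees(th),th),'TCP x %.1f z %.1f'%(x,z))
    for s in(-170,-157,-150,-143,-136,-130): # front on ramp
        zf=np.clip((s+62+95)*np.tan(np.radians(20)),0,10); th=np.arcsin(zf/124); show('ramp',s-62,0,th)
    for s in(-120,-110,-100,-90,-80,-72): # rear on table, underside over outer corner of lip
        th=np.arctan(10/(-68-(s-62))); show('over',s-62,0,th)
    for s in(-72,-66,-60,-50,-40,-30,-20,-10,0): # front on seat z=3, underside on inner corner (-62,10)
        th=-np.arctan(7/max(s+62+62,1)); xr=s-62; zr=10+(-62-xr)*np.tan(-th); show('in',xr,zr,th)
E
python3 kin.py
python3 - <<'E'
from h import *
t=cams.read_camera('top')
q=[ray(t,170+x/4,170+y/4,.032)*1000-O for x,y in[(491,116),(472,274)]]
print([((p@EX-OFF).round(1),(p@EY).round(1)) for p in q])
q=[ray(t,170+x/4,170+y/4,.02)*1000-O for x,y in[(480,86),(452,308),(420,100),(405,285)]]
print([((p@EX-OFF).round(1),(p@EY).round(1)) for p in q])
E
```

```text
ramp s-170 pitch 0.0 rad 0.000 TCP x -229.0 z 16.8
ramp s-157 pitch 0.0 rad 0.000 TCP x -216.0 z 16.8
ramp s-150 pitch 1.2 rad 0.021 TCP x -209.3 z 16.9
ramp s-143 pitch 2.4 rad 0.041 TCP x -202.7 z 16.9
ramp s-136 pitch 3.5 rad 0.062 TCP x -196.0 z 17.0
ramp s-130 pitch 4.5 rad 0.079 TCP x -190.3 z 17.0
over s-120 pitch 5.0 rad 0.087 TCP x -180.5 z 17.0
over s-110 pitch 5.5 rad 0.096 TCP x -170.6 z 17.0
over s-100 pitch 6.1 rad 0.106 TCP x -160.8 z 17.0
over s-90 pitch 6.8 rad 0.118 TCP x -151.0 z 17.0
over s-80 pitch 7.7 rad 0.134 TCP x -141.3 z 17.1
over s-72 pitch 8.6 rad 0.150 TCP x -133.6 z 17.1
in s-72 pitch -7.7 rad -0.134 TCP x -128.8 z 35.9
in s-66 pitch -6.9 rad -0.120 TCP x -123.0 z 34.3
in s-60 pitch -6.2 rad -0.109 TCP x -117.2 z 32.9
in s-50 pitch -5.4 rad -0.094 TCP x -107.4 z 31.2
in s-40 pitch -4.8 rad -0.083 TCP x -97.6 z 29.8
in s-30 pitch -4.3 rad -0.074 TCP x -87.8 z 28.8
in s-20 pitch -3.9 rad -0.067 TCP x -77.9 z 27.9
in s-10 pitch -3.5 rad -0.061 TCP x -68.0 z 27.2
in s0 pitch -3.2 rad -0.056 TCP x -58.1 z 26.6
[(np.float64(-112.6), np.float64(-52.2)), (np.float64(-110.7), np.float64(53.9))]
[(np.float64(-103.3), np.float64(-74.4)), (np.float64(-100.0), np.float64(76.2)), (np.float64(-64.1), np.float64(-60.6)), (np.float64(-67.6), np.float64(64.4))]
```

The tray's middle (+0.9) and the wings' middle (+0.9) agree, so it is lined up. I'll go up the ramp gently with matched pitch.

```bash
python3 -m jog '[[[0,0,0,0,4,-0.2,0],[0,0,0,0,9,-0.2,0],[0,0,0,0,14,-0.2,0],[-0.01,0,0,0,17.5,-0.2,0],[-0.021,0,0,0,21,-0.3,0],[-0.031,0,0,0,24,-0.3,0],[-0.041,0,0,0,27,-0.3,0],[-0.052,0,0,0,31,-0.3,0],[-0.062,0,0,0,34,-0.3,0],[-0.07,0,0,0,37,-0.3,0],[-0.079,0,0,0,40,-0.3,0],[-0.083,0,0,0,45,-0.3,0],[-0.087,0,0,0,49.5,-0.3,0],[-0.087,0,0,0,49.5,-0.3,0]]]'; python3 -c "
from h import *
rep()
c=snap('side','s4.png'); cv2.imwrite('pics/s4c.png',cv2.resize(c['frame'][170:280,200:340],None,fx=5,fy=5,interpolation=cv2.INTER_CUBIC))"
```

```text
t: 6.6
tool_pos: [0.5508, -0.0933, 0.0168]
tool_rot: [0.002, 0.062, 0.997, 0.037]
contact_force: [-7.5, -22.0, 4.4]
gripper_width: 0.062
finger_force: 30.0
t6.6 p [550.8 -93.3  16.8] plate xy (seat) -188.1 0.9 yawY 82.9 pitch 4.3 roll 0.1 F plate -22.8 4.7 4.4 w 0.062
```

View pics/s4c.png

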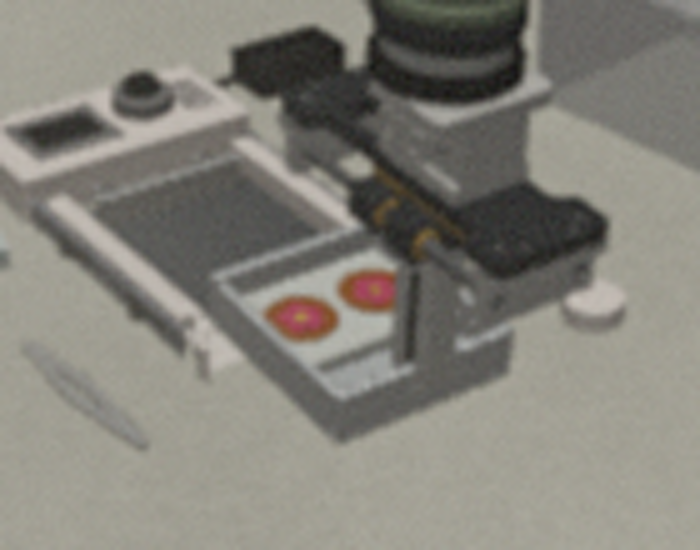

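The tray's front left corner is at crop (215,278), at the mouth between the rails. The tool lags by 7 mm with 23 N of resistance, so the tray is catching there. I'll read the moment to see which corner it is.

```bash
python3 -m jog '[[[0,0,0,0,-5,0,0],[0,0,0,0,-9,0,0],[0,0,0,0,-9,0,0]]]'
python3 - <<'E'
from h import *
rep(); s=arm.get_state(); print('torque',np.round(s['ft_torque'],2))
t=cams.read_camera('top')
cv2.imwrite('pics/t5.png',cv2.convertScaleAbs(cv2.resize(t['frame'][185:250,235:345],None,fx=7,fy=7,interpolation=cv2.INTER_CUBIC),alpha=1.3))
E
```

```text
t: 6.95
tool_pos: [0.5507, -0.0937, 0.0167]
tool_rot: [0.002, 0.064, 0.997, 0.045]
contact_force: [-3.1, 0.7, 8.7]
gripper_width: 0.066
finger_force: 30.1
t7.0 p [550.7 -93.7  16.7] plate xy (seat) -188.5 1.0 yawY 82.7 pitch 5.2 roll 0.1 F plate 0.3 3.2 8.7 w 0.066
torque [ 0.09  0.63 -0.01]
```

View pics/t5.png

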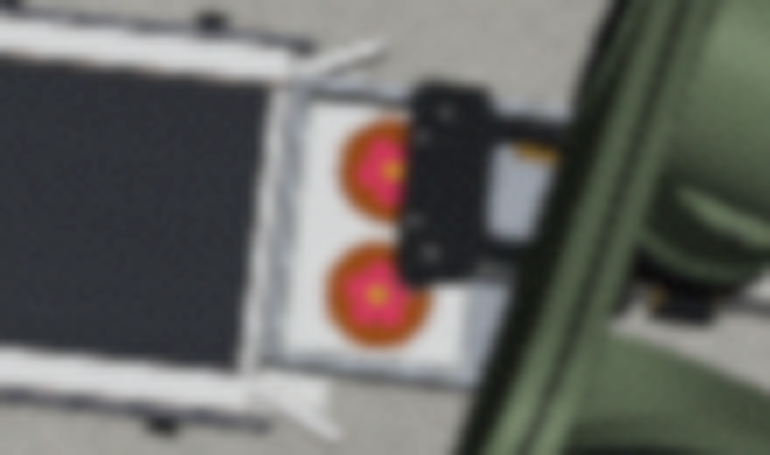

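Run:
```python
from h import *
t=cams.read_camera('top')
def q(n,x,y,z):
    p=ray(t,235+x/7,185+y/7,z)*1000-O; print(n,(p@EX-OFF).round(1),(p@EY).round(1))
q('tray FR',288,88,.041);q('tray FL',262,366,.041);q('tray rearL side',470,387,.035)
q('railR in',270,83,.02);q('railR in back',0,52,.02);q('railL in',240,371,.02);q('railL in back',0,347,.02)
q('wingR tip',382,42,.02);q('wingL tip',338,437,.02)
q('lip in R',270,88,.01);q('lip in L',240,368,.01);q('lip out?',295,88,.01)
```

```text
tray FR -68.5 -49.5
tray FL -70.1 56.0
tray rearL side -147.7 55.0
railR in -60.8 -55.1
railR in back 43.9 -56.3
railL in -61.5 56.4
railL in back 29.7 56.9
wingR tip -102.0 -75.7
wingL tip -100.8 77.2
lip in R -60.7 -55.2
lip in L -61.0 54.2
lip out? -70.3 -56.2
```

```bash
python3 - <<'E'
from h import *
s=arm.get_state(); print('before',np.round(s['ft_torque'],2)); rep()
E
python3 -m jog '[[[0,0,0,0,2,0,0],[0,0,0,0,4.5,0,0],[0,0,0,0,4.5,0,0]]]'
python3 - <<'E'
from h import *
rep(); s=arm.get_state(); tq=np.array(s['ft_torque']); print('torque plate',(tq@EX).round(2),(tq@EY).round(2),tq[2].round(2))
E
```

```text
before [-0.03  0.62 -0.01]
t7.0 p [550.7 -93.7  16.7] plate xy (seat) -188.5 0.9 yawY 82.7 pitch 5.2 roll 0.1 F plate -0.0 2.7 7.8 w 0.061
t: 7.35
tool_pos: [0.5508, -0.0934, 0.0168]
tool_rot: [0.002, 0.063, 0.997, 0.041]
contact_force: [-5.4, -10.7, 5.8]
gripper_width: 0.063
finger_force: 30.0
t7.3 p [550.8 -93.4  16.8] plate xy (seat) -188.2 0.9 yawY 82.8 pitch 4.7 roll 0.0 F plate -11.3 4.0 5.8 w 0.063
torque plate 0.71 2.15 -0.02
```

The force acts symmetrically, with no yaw moment and little lift, so the front foot edge is catching at the lip's top rather than a corner on a rail. I'll nose it up a bit more, take off the down-pressure and try again.

```bash
python3 -m jog '[[[0,0,0,0,-3,-1,0],[-0.02,0,0,0,-4,-2,0],[-0.045,0,0,0,-4,-2,0],[-0.045,0,0,0,-4,-2,0],[-0.045,0,0,0,-1,-1.6,0],[-0.045,0,0,0,2,-1.3,0],[-0.045,0,0,0,5,-1,0],[-0.045,0,0,0,8,-0.7,0],[-0.045,0,0,0,8,-0.7,0]]]'
python3 - <<'E'
from h import *
rep(); s=arm.get_state(); tq=np.array(s['ft_torque']); print('torque plate',(tq@EX).round(2),(tq@EY).round(2),tq[2].round(2))
E
```

```text
t: 8.25
tool_pos: [0.5524, -0.082, 0.0176]
tool_rot: [0.004, 0.063, 0.996, 0.066]
contact_force: [0.1, 0.2, -6.3]
gripper_width: 0.061
finger_force: 30.1
t8.2 p [552.4 -82.   17.6] plate xy (seat) -176.7 0.7 yawY 82.8 pitch 7.6 roll 0.0 F plate 0.3 -0.1 -6.3 w 0.061
torque plate 0.06 0.49 0.01
```

It's over the ramp top and free. I'll compute the path across the lip: settle the nose, level out over the lip, then put the nose down into the bed.

Run:
```python
from h import *
from kin import tcp
s,p,M=tool(); x0=(p-O)@EX-OFF; z0=p[2]; p0=np.arcsin(M[2,1])
for S,th in[(-116,5.5),(-108,5.4),(-100,5.3),(-92,4.8),(-85,4),(-80,3),(-75,2),(-68,0),(-64,-1.5),(-60,-3),(-56,-4),(-52,-5),(-40,-4.8),(-30,-4.3),(-20,-3.9),(-10,-3.5)]:
    t=np.radians(th); xr=S-62
    zr=10-(-68-xr)*np.tan(t) if t>0 else 10+(-62-xr)*np.tan(-t)
    x,z=tcp(xr,zr,t); dx,dz=x-x0,z-z0
    print(S,'ax %.3f'%(p0-t),'ty %.1f tz %.1f'%(dx*np.cos(p0)+dz*np.sin(p0),dx*np.sin(p0)-dz*np.cos(p0)),'TCP x %.1f z %.1f'%(x,z))
```

```text
-116 ax 0.036 ty -0.0 tz 1.2 TCP x -176.6 z 16.4
-108 ax 0.038 ty 8.0 tz 1.3 TCP x -168.6 z 17.4
-100 ax 0.040 ty 16.1 tz 1.5 TCP x -160.6 z 18.3
-92 ax 0.049 ty 24.4 tz 1.1 TCP x -152.4 z 19.8
-85 ax 0.063 ty 31.8 tz 0.4 TCP x -145.2 z 21.4
-80 ax 0.080 ty 37.2 tz -0.5 TCP x -139.9 z 23.1
-75 ax 0.097 ty 42.7 tz -1.2 TCP x -134.6 z 24.5
-68 ax 0.132 ty 50.5 tz -2.5 TCP x -127.0 z 26.8
-64 ax 0.159 ty 55.1 tz -3.5 TCP x -122.6 z 28.4
-60 ax 0.185 ty 59.7 tz -4.3 TCP x -118.1 z 29.8
-56 ax 0.202 ty 64.0 tz -4.4 TCP x -113.8 z 30.5
-52 ax 0.220 ty 68.4 tz -4.4 TCP x -109.5 z 31.0
-40 ax 0.216 ty 80.1 tz -1.7 TCP x -97.6 z 29.8
-30 ax 0.207 ty 89.7 tz 0.7 TCP x -87.7 z 28.8
-20 ax 0.200 ty 99.4 tz 2.8 TCP x -77.9 z 27.9
-10 ax 0.193 ty 109.1 tz 4.9 TCP x -68.0 z 27.2
```

```bash
python3 -m jog '[[[0.018,0,0,0,0,0.6,0],[0.036,0,0,0,1,1,0],[0.037,0,0,0,5,1.1,0],[0.038,0,0,0,9,1.2,0],[0.04,0,0,0,13,1.2,0],[0.041,0,0,0,17,1.2,0],[0.045,0,0,0,21,1,0],[0.05,0,0,0,25,0.8,0],[0.058,0,0,0,29,0.5,0],[0.068,0,0,0,33,0,0],[0.08,0,0,0,37,-0.5,0],[0.093,0,0,0,41,-1,0],[0.107,0,0,0,45,-1.6,0],[0.12,0,0,0,48,-2.1,0],[0.132,0,0,0,50.5,-2.5,0],[0.132,0,0,0,50.5,-2.5,0]]]'
python3 - <<'E'
from h import *
rep(); s=arm.get_state(); tq=np.array(s['ft_torque']); print('torque plate',(tq@EX).round(2),(tq@EY).round(2),tq[2].round(2))
E
```

```text
t: 9.85
tool_pos: [0.5587, -0.0328, 0.0272]
tool_rot: [-0.0, 0.063, 0.998, -0.0]
contact_force: [-2.4, -3.1, 0.3]
gripper_width: 0.058
finger_force: 30.0
t9.8 p [558.7 -32.8  27.2] plate xy (seat) -127.1 0.7 yawY 82.8 pitch -0.0 roll 0.0 F plate -3.3 2.0 0.3 w 0.058
torque plate 0.47 0.77 0.05
```

```bash
python3 -m jog '[[[0.013,0,0,0,2.2,-0.8,0],[0.026,0,0,0,4.5,-1.6,0],[0.039,0,0,0,6.8,-2.3,0],[0.052,0,0,0,9,-3,0],[0.061,0,0,0,11,-3.4,0],[0.07,0,0,0,13.3,-3.7,0],[0.087,0,0,0,17.6,-4.2,0],[0.086,0,0,0,21.5,-3.8,0],[0.085,0,0,0,25.5,-3.4,0],[0.084,0,0,0,29.5,-3,0],[0.08,0,0,0,34.5,-2.5,0],[0.075,0,0,0,39.4,-2,0],[0.072,0,0,0,44,-1.5,0],[0.068,0,0,0,49,-1,0],[0.068,0,0,0,49,-1,0]]]'
python3 - <<'E'
from h import *
rep(); s=arm.get_state(); tq=np.array(s['ft_torque']); print('torque plate',(tq@EX).round(2),(tq@EY).round(2),tq[2].round(2))
c=snap('side','s6.png'); cv2.imwrite('pics/s6c.png',cv2.resize(c['frame'][160:270,190:330],None,fx=5,fy=5,interpolation=cv2.INTER_CUBIC))
E
```

```text
t: 11.35
tool_pos: [0.5646, 0.0155, 0.0281]
tool_rot: [-0.003, 0.064, 0.997, -0.034]
contact_force: [-4.1, -3.1, 2.5]
gripper_width: 0.067
finger_force: 30.0
t11.3 p [564.6  15.5  28.1] plate xy (seat) -78.4 0.9 yawY 82.7 pitch -3.9 roll 0.1 F plate -3.6 3.7 2.5 w 0.067
torque plate 0.62 0.71 -0.13
```

View pics/s6c.png

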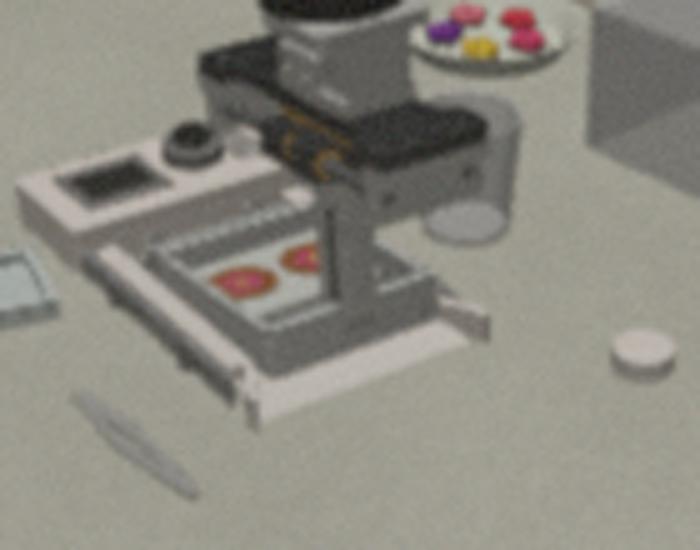

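The tray is between the rails, with its rear still over the lip, at crop (270,370) to (440,310). Next is creeping forward to the stop.

```bash
python3 -m jog '[[[0,0,0,0,3,0,0],[-0.002,0,0,0,6,0,0],[-0.004,0,0,0,9,0,0],[-0.006,0,0,0,11,0,0],[-0.007,0,0,0,13,0,0],[-0.007,0,0,0,13,0,0]]]'
python3 - <<'E'
from h import *
rep()
E
python3 -m jog '[[[0,0,0,0,1,0,0],[0,0,0,0,2,0,0],[0,0,0,0,2,0,0]]]' ; python3 -c "
from h import *
rep()"
python3 -m jog '[[[0,0,0,0,1,0,0],[0,0,0,0,2,0,0],[0,0,0,0,2,0,0]]]' ; python3 -c "
from h import *
rep()"
```

```text
t: 12.0
tool_pos: [0.5661, 0.0275, 0.0272]
tool_rot: [-0.003, 0.064, 0.997, -0.031]
contact_force: [-4.0, -4.2, 1.8]
gripper_width: 0.061
finger_force: 30.0
t12.0 p [566.1  27.5  27.2] plate xy (seat) -66.4 0.8 yawY 82.7 pitch -3.5 roll 0.1 F plate -4.6 3.5 1.8 w 0.061
t: 12.3
tool_pos: [0.5664, 0.0293, 0.0271]
tool_rot: [-0.003, 0.064, 0.997, -0.031]
contact_force: [-5.1, -6.1, 3.0]
gripper_width: 0.064
finger_force: 30.0
t12.3 p [566.4  29.3  27.1] plate xy (seat) -64.6 0.8 yawY 82.7 pitch -3.6 roll 0.1 F plate -6.6 4.3 3.0 w 0.064
t: 12.6
tool_pos: [0.5668, 0.0314, 0.0269]
tool_rot: [-0.002, 0.064, 0.997, -0.031]
contact_force: [-3.9, -5.8, 2.2]
gripper_width: 0.062
finger_force: 30.0
t12.6 p [566.8  31.4  26.9] plate xy (seat) -62.4 0.6 yawY 82.7 pitch -3.5 roll 0.1 F plate -6.3 3.2 2.2 w 0.062
```

```bash
for i in 1 2 3; do python3 -m jog '[[[0,0,0,0,1,0,0],[0,0,0,0,2,0,0],[0,0,0,0,2,0,0]]]' >/dev/null; python3 -c "
from h import *
rep()"; done
```

```text
t12.9 p [567.   32.9  26.8] plate xy (seat) -60.9 0.6 yawY 82.7 pitch -3.6 roll 0.1 F plate -7.6 3.4 1.7 w 0.061
t13.2 p [567.1  33.5  26.8] plate xy (seat) -60.3 0.6 yawY 82.7 pitch -3.7 roll 0.1 F plate -10.8 4.3 2.2 w 0.061
t13.5 p [567.3  34.9  26.6] plate xy (seat) -58.9 0.6 yawY 82.7 pitch -3.8 roll 0.1 F plate -11.8 2.9 1.7 w 0.063
```

```bash
for i in 1 2; do python3 -m jog '[[[0,0,0,0,1,0,0],[0,0,0,0,2,0,0],[0,0,0,0,2,0,0]]]' >/dev/null; python3 -c "
from h import *
rep()"; done
```

```text
t13.8 p [567.4  35.9  26.5] plate xy (seat) -57.8 0.6 yawY 82.7 pitch -3.9 roll 0.1 F plate -14.5 3.3 2.0 w 0.061
t14.1 p [567.6  37.1  26.4] plate xy (seat) -56.7 0.6 yawY 82.8 pitch -4.0 roll 0.1 F plate -17.7 2.4 2.3 w 0.062
```

The stop is about 3.5 to 4 mm in. I'll ease the rear down.

```bash
python3 -m jog '[[[-0.01,0,0,0,0,1,0],[-0.02,0,0,0,-0.1,2,0],[-0.03,0,0,0,-0.1,3,0],[-0.03,0,0,0,-0.1,3,0]]]' >/dev/null; python3 -c "
from h import *
rep()"; python3 -m jog '[[[-0.01,0,0,0,0,1,0],[-0.02,0,0,0,-0.1,2,0],[-0.03,0,0,0,-0.1,3,0],[-0.03,0,0,0,-0.1,3,0]]]' >/dev/null; python3 -c "
from h import *
rep()"
```

```text
t14.5 p [567.5  36.8  23.5] plate xy (seat) -57.0 0.6 yawY 82.7 pitch -2.2 roll 0.1 F plate -15.7 3.5 2.7 w 0.062
t14.9 p [567.5  36.3  20.3] plate xy (seat) -57.4 0.6 yawY 82.7 pitch -0.5 roll 0.1 F plate -16.3 4.7 3.0 w 0.058
```

```bash
python3 -m jog '[[[-0.008,0,0,0,0,0.6,0],[-0.009,0,0,0,0,1.4,0],[-0.009,0,0,0,0,1.4,0]]]' >/dev/null; python3 -c "
from h import *
rep()"; python3 -m jog '[[[0,0,0,0,-1.5,0.3,0],[0,0,0,0,-3,0.6,0],[0,0,0,0,-3,0.6,0]]]' >/dev/null; python3 -c "
from h import *
rep()"
```

```text
t15.2 p [567.5  36.4  19.8] plate xy (seat) -57.4 0.6 yawY 82.8 pitch -0.0 roll 0.1 F plate -18.3 6.8 7.9 w 0.062
t15.5 p [567.5  36.3  19.8] plate xy (seat) -57.4 0.5 yawY 82.7 pitch 0.3 roll 0.1 F plate -10.1 7.5 10.5 w 0.065
```

```bash
python3 -m jog '[[[0,0,0,0,-2,0,0],[0,0,0,0,-4,0,0],[0,0,0,0,-4,0,0]]]' >/dev/null; python3 -c "
from h import *
rep()"; python3 -m jog '[[[0,0,0,0,0,0,6],[0,0,0,0,0,0,12],[0,0,0,0,0,0,18],[0,0,0,0,0,0,22],[0,0,0,0,0,0,22],[0,0,0,0,0,0,22]]]' >/dev/null; python3 -c "
from h import *
rep()"
```

```text
t15.8 p [567.5  36.3  19.8] plate xy (seat) -57.5 0.5 yawY 82.7 pitch 0.7 roll 0.0 F plate 1.0 6.1 9.9 w 0.059
t16.4 p [567.6  34.5  18. ] plate xy (seat) -59.3 0.2 yawY 82.7 pitch 0.5 roll -0.0 F plate -0.1 -0.1 0.1 w 0.235
```

The tray seated at the expected height and I've let go of it. I'll lift clear, back away, and take a composite look at the tray and the button.

```bash
python3 -m jog '[[[0,0,0,0,0,-10,22],[0,0,0,0,0,-30,22],[0,0,0,0,0,-60,22],[0,0,0,0,-20,-100,10],[0,0,0,0,-70,-130,0],[0,0,0,0,-120,-130,0],[0,0,0,0,-150,-130,0],[0,0,0,0,-150,-130,0],[0,0,0,0,-150,-130,0]]]' >/dev/null
python3 - <<'E'
from h import *
rep()
t=cams.read_camera('top'); s=cams.read_camera('side')
a=cv2.convertScaleAbs(cv2.resize(t['frame'][175:250,175:295],(600,375) if 0 else None,fx=5,fy=5,interpolation=cv2.INTER_CUBIC),alpha=1.4)[:375,:600]
b=cv2.resize(s['frame'][178:243,188:293],None,fx=7,fy=7,interpolation=cv2.INTER_CUBIC)
a=cv2.resize(t['frame'][178:250,178:290],None,fx=4,fy=4,interpolation=cv2.INTER_CUBIC); b=cv2.resize(s['frame'][180:245,188:290],None,fx=4.5,fy=4.5,interpolation=cv2.INTER_CUBIC)
print(a.shape,b.shape)
w=max(a.shape[1],b.shape[1]); pad=lambda i:cv2.copyMakeBorder(i,0,0,0,w-i.shape[1],cv2.BORDER_CONSTANT)
cv2.imwrite('pics/f7.png',np.vstack([pad(cv2.convertScaleAbs(a,alpha=1.4)),pad(b)]))
E
```

```text
t17.3 p [ 548.4 -116.1  147.5] plate xy (seat) -211.1 0.4 yawY 82.6 pitch 0.5 roll -0.0 F plate 0.7 0.3 0.3 w 0.004
(288, 448, 3) (292, 459, 3)
```

View pics/f7.png

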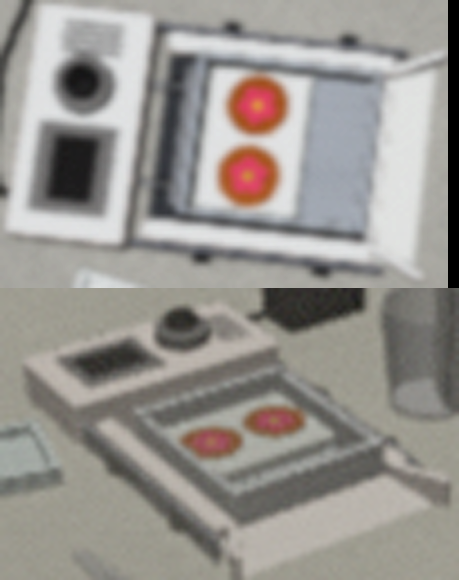

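Both views show the tray level in the bed, with its rear behind the lip (right edge at (370,160) in the top part). The button is at (82,82) in the top part and (183,318) in the side part. I'll triangulate it.

Run:
```python
from h import *
t=cams.read_camera('top'); s=cams.read_camera('side')
ut,us=(178+82/4,178+82/4),(188+181/4.5,180+(318-288)/4.5)
from scipy.optimize import least_squares
f=lambda p:np.r_[proj(t,p)-ut,proj(s,p)-us]
r=least_squares(f,[.617,.223,.045]); print('tri',r.x.round(4),r.fun.round(1))
for z in(.036,.04,.045): print(z,ray(t,*ut,z).round(4),ray(s,*us,z).round(4))
st,p,M=tool(); tgt=np.array([r.x[0]*1000,r.x[1]*1000,75]); print('shift tool',(M.T@(tgt-p)).round(1))
```

```text
tri [0.6169 0.2219 0.0486] [ 0.3 -0.4 -0.5  0.1]
0.036 [0.6186 0.225  0.036 ] [0.6334 0.2416 0.036 ]
0.04 [0.6177 0.2242 0.04  ] [0.6287 0.2352 0.04  ]
0.045 [0.6167 0.2233 0.045 ] [0.6228 0.2271 0.045 ]
shift tool [-26.1 341.3  74.6]
```

```bash
python3 -m jog '[[[0.009,0,0,-26,341,0,0],[0.009,0,0,-26,341,0,0],[0.009,0,0,-26,341,0,0],[0.009,0,0,-26,341,0,0],[0.009,0,0,-26,341,0,0],[0.009,0,0,-26,341,0,0],[0.009,0,0,-26,341,0,0],[0.009,0,0,-26,341,20,0],[0.009,0,0,-26,341,50,0],[0.009,0,0,-26,341,75,0],[0.009,0,0,-26,341,83,0],[0.009,0,0,-26,341,90,0],[0.009,0,0,-26,341,90,0],[0.009,0,0,-26,341,90,0]]]' >/dev/null; python3 -c "
from h import *
rep()"
```

```text
t18.9 p [618.4 220.6  61. ] plate xy (seat) 131.7 -26.9 yawY 82.7 pitch -0.0 roll -0.1 F plate -0.3 -0.9 0.6 w 0.008
```

```bash
python3 -m jog '[[[0,0,0,-1,1.5,4,0],[0,0,0,-1,1.5,8,0],[0,0,0,-1,1.5,11,0],[0,0,0,-1,1.5,11,0]]]' >/dev/null; python3 -c "
from h import *
rep()"; for i in 1 2 3 4; do python3 -m jog '[[[0,0,0,0,0,1,0],[0,0,0,0,0,2,0],[0,0,0,0,0,2,0]]]' >/dev/null; python3 -c "
from h import *
rep()"; done
```

```text
t19.3 p [619.8 221.9  49.5] plate xy (seat) 133.2 -28.1 yawY 82.7 pitch 0.0 roll -0.1 F plate 1.1 -1.0 4.2 w 0.003
t19.6 p [619.9 221.9  48.3] plate xy (seat) 133.2 -28.1 yawY 82.7 pitch -0.0 roll -0.1 F plate 1.4 -0.9 7.1 w 0.004
t19.9 p [619.9 221.9  48.1] plate xy (seat) 133.2 -28.2 yawY 82.7 pitch -0.0 roll -0.2 F plate -1.2 2.9 15.5 w 0.006
t20.2 p [620.  221.9  48. ] plate xy (seat) 133.2 -28.3 yawY 82.8 pitch -0.0 roll -0.2 F plate -2.1 6.5 22.0 w 0.002
t20.5 p [620.1 221.9  47.7] plate xy (seat) 133.2 -28.4 yawY 82.8 pitch -0.0 roll -0.2 F plate -3.0 8.7 29.5 w 0.006
```

```bash
python3 -m jog '[[[0,0,0,0,0,-4,0],[0,0,0,0,0,-8,0],[0,0,0,0,0,-8,0]]]' >/dev/null; python3 -c "
from h import *
rep()"; for i in 1 2 3 4 5 6; do python3 -m jog '[[[0,0,0,0,0,-1,0],[0,0,0,0,0,-1,0]]]' >/dev/null; python3 -c "
from h import *
rep()"; done
```

```text
t20.8 p [619.8 221.8  49.9] plate xy (seat) 133.2 -28.0 yawY 82.7 pitch 0.0 roll -0.2 F plate 1.1 -2.5 2.8 w 0.005
t21.0 p [619.4 221.7  49.8] plate xy (seat) 133.0 -27.7 yawY 82.7 pitch -0.0 roll -0.1 F plate 1.4 -3.4 2.5 w 0.007
t21.2 p [618.6 221.6  50.4] plate xy (seat) 132.7 -27.0 yawY 82.7 pitch -0.1 roll 0.0 F plate 1.0 -2.3 3.7 w 0.006
t21.4 p [618.2 221.4  51.3] plate xy (seat) 132.5 -26.5 yawY 82.7 pitch -0.1 roll 0.1 F plate 0.5 -1.6 2.7 w 0.006
t21.6 p [617.9 221.4  52.2] plate xy (seat) 132.5 -26.2 yawY 82.7 pitch -0.1 roll 0.1 F plate 1.5 -1.6 3.6 w 0.002
t21.8 p [617.8 221.4  53.2] plate xy (seat) 132.4 -26.1 yawY 82.7 pitch -0.1 roll 0.1 F plate -0.1 -2.0 1.5 w 0.004
t22.0 p [617.4 221.4  53.8] plate xy (seat) 132.4 -25.8 yawY 82.7 pitch -0.1 roll 0.1 F plate 0.3 0.6 0.2 w 0.005
```

The button came free at 53.3 mm and bottomed at 48.1 mm, which is its full 5 mm of travel. I'll lift clear and hand in.

```bash
python3 -m jog '[[[0,0,0,0,0,-20,0],[0,0,0,0,0,-50,0],[0,0,0,0,0,-90,0],[0,0,0,0,0,-100,0],[0,0,0,0,0,-100,0],[0,0,0,0,0,-100,0]]]' >/dev/null; python3 -c "
from h import *
rep(); print(workorder.sign_off())"
```

```text
t22.6 p [617.3 221.4 152.8] plate xy (seat) 132.5 -25.7 yawY 82.7 pitch -0.1 roll 0.2 F plate -0.6 0.1 -0.6 w 0.006
the job is handed in; nothing more can be done
None
```

The tray looks level and locked behind the lip, the start button was pressed through its full 5 mm and released, and I handed the job in at about 23 s; no verdict came back, and the tray caught once at the ramp top (23 N) before going over.

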